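# File the stray tile and dressing stone on edge in their racks

### The job

A wall tile and a dressing stone were left lying flat on the bench. File each on its long edge in its own kind of rack - the tile in the empty bay of the narrow-grooved tile rack, the stone in the empty bay of the wide-grooved stone rack - fully down in the groove, roughly centred along it, and let go; you can lay a piece in the sloping rest to take it again by its upper edge. Leave the pieces already filed and everything else on the bench where they are.

Things in the scene. Friction and masses are not known exactly. Their poses are not given: they have to be found in the camera images.
- tile: the stray wall tile: a plain rectangular strip 60 mm wide, 100 mm long, 12 mm thick, about 150 g, white glaze on an unglazed back, lying flat on the table. Origin: centre of its underside; x along the 60 mm width, y along the 100 mm length, z through the thickness (up at the start)
- tile_mid (a point): centre of the stray tile's solid, 6 mm above the centre of its underside; axes as the tile's
- stone: the stray dressing stone: a grey rectangular block 50 mm wide, 88 mm long, 21 mm thick, about 200 g, lying flat on the table. Origin: centre of its underside; x along the 50 mm width, y along the 88 mm length, z through the thickness (up at the start)
- stone_mid (a point): centre of the stray stone's solid, 10.5 mm above the centre of its underside; axes as the stone's
- tile_rack: fixed wooden rack with 3 narrow grooves (bays): base 108 x 163 mm, 14 mm thick; four ribs on it, 88 mm long, 25 mm wide, tops 42 mm above the table, leave grooves 17 mm wide, 28 mm deep, 42 mm apart, open at both ends. Two bays hold tiles, one is empty. Origin: centre of the base's underside; x along the grooves, y across, z up
- tile_rack_bay1 (a point): centre of the floor of bay 1 of the tile rack, 14 mm above the table, axes as the rack's: bay 1 on the rack's -y side, bay 2 in the middle, bay 3 on its +y side, 42 mm apart
- tile_rack_bay2 (a point): centre of the floor of bay 2 of the tile rack, 14 mm above the table, axes as the rack's: bay 1 on the rack's -y side, bay 2 in the middle, bay 3 on its +y side, 42 mm apart
- tile_rack_bay3 (a point): centre of the floor of bay 3 of the tile rack, 14 mm above the table, axes as the rack's: bay 1 on the rack's -y side, bay 2 in the middle, bay 3 on its +y side, 42 mm apart
- stone_rack: fixed wooden rack with 3 wide grooves (bays): base 100 x 186 mm, 14 mm thick; four ribs on it, 80 mm long, 24 mm wide, tops 40 mm above the table, leave grooves 26 mm wide, 26 mm deep, 50 mm apart, open at both ends. Two bays hold stones, one is empty. Origin: centre of the base's underside; x along the grooves, y across, z up
- stone_rack_bay1 (a point): centre of the floor of bay 1 of the stone rack, 14 mm above the table, axes as the rack's: bay 1 on the rack's -y side, bay 2 in the middle, bay 3 on its +y side, 50 mm apart
- stone_rack_bay2 (a point): centre of the floor of bay 2 of the stone rack, 14 mm above the table, axes as the rack's: bay 1 on the rack's -y side, bay 2 in the middle, bay 3 on its +y side, 50 mm apart
- stone_rack_bay3 (a point): centre of the floor of bay 3 of the stone rack, 14 mm above the table, axes as the rack's: bay 1 on the rack's -y side, bay 2 in the middle, bay 3 on its +y side, 50 mm apart
- rest: fixed sloping rest: plywood foot 110 x 110 x 10 mm with two steel brackets 12 mm thick at x = -34 and +34 mm, 56 mm clear between them. Each has a right-angled notch turned 45 degrees: a back face rising to +y, 44 mm long, and a ledge rising to -y, 26 mm long. A piece laid in it lies at 45 degrees, length along x, its upper part and middle clear. Origin: on the table below the notch
- rest_notch (a point): middle of the corner line of the rest's two notches (between the brackets), 48 mm above the table; axes as the rest's
- filed_tile_1: a tile like the stray one, already filed in a bay of the tile rack. Origin: centre of its unglazed large face, so 30 mm above the bay's floor. It stands on a long edge in a bay: its x axis points up, its y axis lies along the groove. Leave it there
- filed_tile_2: another tile like it, filed in another bay of the tile rack, origin and axes alike. Leave it there
- filed_stone_1: a stone like the stray one, already filed in a bay of the stone rack. Origin: centre of one large face, so 25 mm above the bay's floor. It stands on a long edge in a bay: its x axis points up, its y axis lies along the groove. Leave it there
- filed_stone_2: another stone like it, filed in another bay of the stone rack, origin and axes alike. Leave it there
- marker: black marker pen, 138 x 23 x 16 mm, lying loose on the table as a bystander; leave it where it is
- tweezers_1: steel tweezers, 98 x 83 x 10 mm overall, lying loose on the table as a bystander; leave it where it is
- pencil_1: green pencil, 169 mm long, 7 mm thick, lying loose on the table as a bystander; leave it where it is
- spatula_1: grout spatula with a wooden handle, 195 x 42 x 16 mm, lying loose on the table as a bystander; leave it where it is
- tape_1: roll of masking tape lying flat, 104 mm across, 25 mm high, lying loose on the table as a bystander; leave it where it is

How it is judged:
By the outcome, as a careful person would: the job done as asked, in the order asked, and still so for the second after the job is handed in, with the robot touching nothing.
It also fails if it takes over 72 s, if anything falls off the work surface, if the arm or the gripper's body presses on something with over 40 N, if the wrist force passes 120 N, or if a joint passes its speed limit or range.

### The arm

A 7-joint arm with a two-finger parallel gripper is mounted at the origin on the work surface; the furniture and walls round the work are solid. World frame = base frame: x ahead of the robot, y to its left, z up, the work surface at z = 0. Lengths are in m, angles in rad, forces in N, time in s.
With the tool pointing down it reaches from about 0.4 to 0.85 m from the base axis. Payload 6.9 kg.
Tool frame: the origin (TCP) lies midway between the tips of the shut fingers; the grasp point (between the pads) lies behind it (ctrl.pinch_z is the z of the grasp point in the tool frame, in m); z points along the fingers, y is the line along which they close (so a half turn about z gives the same grasp; the last joint's range is limited). The gripper opens to 85 mm and grips with 20 to 120 N. Pads are 22 mm wide; open, the fingers measure 114 mm over their backs; the gripper's body (76 mm by 85 mm) begins 54 mm behind the grasp point. The pads swing forward as they close: fully open they stand 13 mm farther back than shut.
Start: joints at [0.105, 0.507, -0.238, 1.5, 0.126, 1.149, -0.155], TCP at [0.625, -0, 0.231] pointing down, gripper open.
Joint ranges: [-3.08, 3.08], [-0.24, 2.05], [-1.43, 1.35], [0, 2.5], [-1.52, 4.66], [0.17, 1.96], [-2.89, 2.89]. Speed limits (rad/s): [2.39, 2.39, 3.14, 3.14, 3.14, 3.14, 3.14].

### API

Orientations are given as a unit quaternion [w, x, y, z].
In Python, from station import ctrl, get_state, vision, ticket, models gives the robot as it stands. Calls block until the motion is done:
- ctrl.movep(position, orientation): joint-space move of the TCP to a pose.
- ctrl.movel(position, frame=None, max_speed=0.15): straight line of the TCP; frame=None keeps the orientation; max_speed is the mean speed in m/s.
- ctrl.set_joints(angles): joint-space move.
- ctrl.ungrasp() and ctrl.close_gripper(force=None): open the fingers fully, or close them until they stop; force is the grip in N (None keeps the last).
- ctrl.pause(seconds).
- ctrl.ik(position, orientation): joint angles nearest the present ones, or None.
- get_state(): the state.
- vision.grab_frame(name): name is "scene" or "side" or "wrist"; returns (picture, depth): 384x512x3 uint8, blue, green, red; 384x512 float32, m along the optical axis (not along the pixel's ray), 0 where there is no reading.
- vision.camera_info(name): a dict with "mtx" (3x3 intrinsics, pixels), "R" (3x3) and "t" (3): a world point X has camera coordinates R X + t; the wrist camera has in their place "hand_eye" (4x4, takes a point from camera to tool coordinates, whose origin is the TCP and whose axes are the flange's). Camera axes: x right, y down, z forward; pixel columns grow to the right and rows downward; lengths in m; the calibration is good to about 2 mm. The wrist camera is an equidistant fisheye: a pixel r from the principal point sees the ray r / f radians off the axis. A picture is of the moment at which its call begins: read the wrist's pose just before it. camera_info takes no time and is no camera call.
A pose or a line that the arm cannot do raises ctrl.Unreachable and nothing moves.
- ticket.close_job(): hands the job in; it is judged then, once.
Trained networks look in the newest picture that a camera, given by its name, has taken for a name from the list of things; names that differ only in an ending like _2 or _b are one class to them, and where a whole thing is asked for, a point or a joint stands for the part that bears it (a point fixed in the world has none). Each returns a list of dicts, best first, with "p" (0 to 1); they miss things now and then, are a little off and sometimes report something else, mostly with a low value. They report only what shows in the picture. A call takes as long as a camera call.
- models.recognise(camera, target): "point" ([column, row] in pixels, amid what is visible of it).
- models.masks_of(camera, target): "mask" (384x512 bool, what is visible of it) and "point" ([column, row] in pixels, amid what is visible of it).
The state is a dict: "time": time; "qpos": joint angles; "qd": joint speeds; "tau": joint torques, N m; "tcp_pos": TCP position; "eef_rot": TCP orientation; "contact_force": force on the tool from outside, world axes, zero at the start; "wrist_torque": the same for the moment, N m; "width": finger opening in m; "gripper_force": force on a finger pad.
Only numpy, scipy, OpenCV 4.12 (cv2) and the standard library are available. Lean on these libraries where they do the work, as an engineer would, in place of code of your own. Each camera call takes 0.05 s, during which the arm holds its last target. There are 200 camera calls.

## Working session

There is one attempt and no reset: what is moved stays moved. The work goes in short steps, each a Python script; the robot and the scene stay as the last script left them, time stands still between calls to the robot, and variables do not carry over. Pictures are saved under pics/ and viewed, at most 10 in all, crops included, and the job is handed in when it is done.

```bash
ls; mkdir -p pics
python3 - <<'E'
from station import ctrl, get_state, vision, ticket, models
import cv2,numpy as np
np.set_printoptions(precision=4,suppress=True)
for n in ("scene","side"):
    im,d=vision.grab_frame(n); cv2.imwrite(f"pics/{n}0.png",im); np.savez(f"{n}0.npz",im=im,d=d)
    c=vision.camera_info(n); print(n,c["mtx"],-c["R"].T@c["t"],c["R"][2])
    for t in ("tile","stone","tile_rack","stone_rack","rest","filed_tile_1","filed_stone_1"):
        print(t,[(r["point"],round(r["p"],2)) for r in models.recognise(n,t)])
print(vision.camera_info("wrist"),ctrl.pinch_z,get_state())
a=[cv2.imread(f"pics/{n}0.png") for n in("scene","side")]
E
```

```text
pics
scene [[427.6202   0.     269.9782]
 [  0.     427.6202 188.8874]
 [  0.       0.       1.    ]] [0.0811 0.68   1.1482] [ 0.3493 -0.5269 -0.7748]
tile [([200.4, 258.8], 0.86)]
stone [([281.7, 186.2], 0.66)]
tile_rack [([313.6, 156.4], 0.89), ([236.8, 209.6], 0.57)]
stone_rack [([227.3, 324.0], 0.95), ([316.5, 156.4], 0.3), ([270.6, 151.5], 0.3)]
rest [([238.5, 210.0], 0.83)]
filed_tile_1 [([317.0, 145.7], 0.79), ([324.4, 137.9], 0.75)]
filed_stone_1 [([239.8, 295.7], 0.65), ([234.1, 312.7], 0.6)]
side [[385.5247   0.     261.806 ]
 [  0.     385.5247 193.3431]
 [  0.       0.       1.    ]] [0.472  1.3031 0.7629] [ 0.0584 -0.888  -0.4561]
tile [([242.7, 249.5], 0.59)]
stone [([257.6, 195.5], 0.69), ([295.5, 281.8], 0.68), ([216.9, 208.1], 0.64)]
tile_rack [([265.0, 177.5], 0.71)]
stone_rack [([291.3, 277.0], 0.82), ([267.5, 181.0], 0.45)]
rest [([244.9, 216.9], 0.81)]
filed_tile_1 [([271.9, 169.3], 0.5), ([211.7, 232.0], 0.39)]
filed_stone_1 [([297.1, 260.2], 0.69), ([295.2, 248.7], 0.55)]
{'mtx': array([[297.3186,   0.    , 260.6241],
       [  0.    , 297.3186, 186.8473],
       [  0.    ,   0.    ,   1.    ]]), 'hand_eye': array([[-0.0006, -0.9621, -0.2729,  0.0681],
       [ 1.    , -0.0005, -0.0003,  0.0014],
       [ 0.0002, -0.2729,  0.9621, -0.1421],
       [ 0.    ,  0.    ,  0.    ,  1.    ]])} -0.0187 {'time': 0.8, 'qpos': array([ 0.1055,  0.5074, -0.2376,  1.5002,  0.1257,  1.1489, -0.1548]), 'qd': array([ 0.0006,  0.0001, -0.0013, -0.0018,  0.0009, -0.0004, -0.0005]), 'tau': array([ -0.0002, -62.0287,  -2.1841, -24.9955,   0.0139,   0.0023,
         0.    ]), 'tcp_pos': array([ 0.625 , -0.    ,  0.2313]), 'eef_rot': array([0.    , 0.7071, 0.7071, 0.    ]), 'contact_force': array([-0.6057, -0.4441, -1.06  ]), 'wrist_torque': array([-0.0361,  0.0002,  0.0531]), 'gripper_force': 0.0, 'width': 0.08528095491553406}
```

View pics/scene0.png

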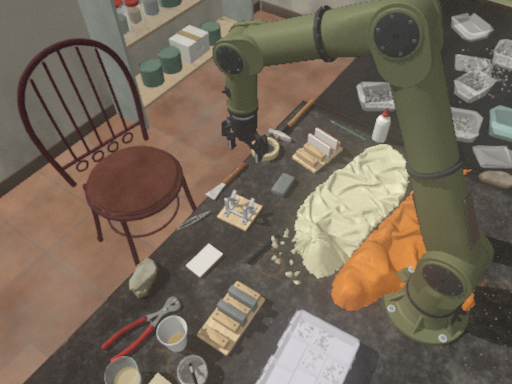

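View pics/side0.png

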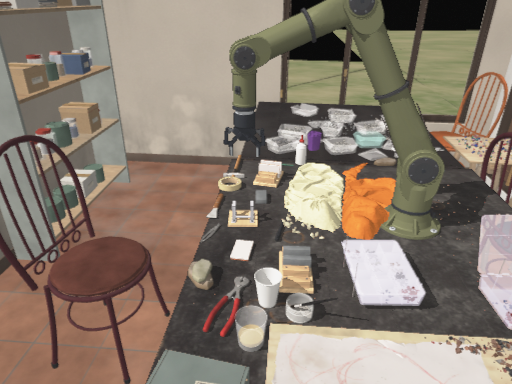

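The scene view shows the tile at (204,261), stone at (283,185), tile rack at (318,150), stone rack at (232,316) and rest at (240,210). The side view agrees. Next I'll turn these into rough positions, then take closer wrist views.

```bash
cat > h.py <<'E'
from station import ctrl, get_state, vision, ticket, models
import cv2,numpy as np
from scipy.spatial.transform import Rotation as Rot
np.set_printoptions(precision=4,suppress=True)
def cloud(name,d):
    c=vision.camera_info(name); K=c["mtx"]; v,u=np.mgrid[0:384,0:512].astype(float)
    x=(u-K[0,2])/K[0,0]; y=(v-K[1,2])/K[1,1]
    if name=="wrist":
        r=np.hypot(x,y)+1e-12; s=np.tan(np.minimum(r,1.4))/r; x,y=x*s,y*s
    return np.stack([x*d,y*d,d],-1).astype(float)
def toworld(name,P,st=None):
    c=vision.camera_info(name)
    if name!="wrist": return (P-c["t"])@c["R"]
    H=c["hand_eye"]; q=st["eef_rot"]; R=Rot.from_quat(np.r_[q[1:],q[0]]).as_matrix()
    return (P@H[:3,:3].T+H[:3,3])@R.T+st["tcp_pos"]
def grab(name,save=None):
    st=get_state(); im,d=vision.grab_frame(name)
    W=toworld(name,cloud(name,d),st); W[d<=0]=np.nan
    if save: cv2.imwrite(f"pics/{save}.png",im); np.savez(save+".npz",im=im,W=W)
    return im,W
def quat(z,y):
    "tool frame with z (approach) and y (closing) axes"
    z=np.array(z,float)/np.linalg.norm(z); y=np.array(y,float); y-=z*(y@z); y/=np.linalg.norm(y)
    q=Rot.from_matrix(np.c_[np.cross(y,z),y,z]).as_quat(); return np.r_[q[3],q[:3]]
E
python3 - <<'E'
from h import *
for n in("scene","side"):
    im,W=grab(n)
    for t in ("tile","stone","tile_rack","stone_rack","rest","marker","tweezers_1","pencil_1","spatula_1","tape_1","filed_tile_1","filed_stone_1"):
        for m in models.masks_of(n,t)[:3]:
            if m["p"]<.4: continue
            P=W[m["mask"]]; P=P[np.isfinite(P[:,0])]
            if len(P)>5: print(n,t,round(m["p"],2),len(P),np.median(P,0),P.min(0),P.max(0))
E
```

```text
scene tile 0.56 550 [0.6038 0.2491 0.0129] [0.5722 0.1998 0.0055] [0.6371 0.2986 0.0194]
scene stone 0.51 331 [ 0.5663 -0.1279  0.0211] [ 0.5447 -0.1777 -0.0018] [ 0.6065 -0.0875  0.0305]
scene tile_rack 0.85 683 [ 0.5405 -0.2867  0.0291] [ 0.4848 -0.4267 -0.0038] [ 0.6118 -0.246   0.0487]
scene stone_rack 0.85 1675 [0.4188 0.3786 0.0366] [ 0.3758  0.2499 -0.0006] [0.4788 0.4364 0.0563]
scene stone_rack 0.59 329 [ 0.5673 -0.1252  0.0211] [ 0.5448 -0.1777 -0.0021] [ 0.6038 -0.0875  0.0305]
scene rest 0.78 1043 [0.623  0.0512 0.0126] [ 0.5674 -0.03   -0.0039] [0.7013 0.0986 0.0827]
scene marker 0.72 114 [0.4834 0.1399 0.013 ] [0.4684 0.0505 0.006 ] [0.4946 0.1807 0.0194]
scene tweezers_1 0.66 28 [0.7205 0.1251 0.0068] [ 0.7123  0.11   -0.0013] [0.7336 0.1388 0.0145]
scene pencil_1 0.61 69 [ 0.491  -0.5113  0.0061] [ 0.4431 -0.526  -0.0018] [ 0.5874 -0.4991  0.0139]
scene spatula_1 0.78 305 [ 0.7427 -0.028   0.0114] [ 0.7289 -0.488  -0.7483] [1.2032 0.0519 0.0235]
scene tape_1 0.7 186 [ 0.6862 -0.2414  0.0221] [ 0.6676 -0.2944 -0.0013] [ 0.7441 -0.1931  0.0302]
scene filed_tile_1 0.83 2
[... 1229 characters left out ...]
9 0.0162]
side pencil_1 0.46 118 [0.4835 0.124  0.0094] [ 0.4677  0.0454 -0.0034] [0.4988 0.1853 0.025 ]
side spatula_1 0.49 150 [ 0.7442 -0.0222  0.0087] [ 0.7318 -1.3434 -0.7508] [1.0486 0.0535 0.0185]
side tape_1 0.68 251 [ 0.7203 -0.2177  0.0163] [ 0.6706 -0.2857 -0.0028] [ 0.7704 -0.1792  0.0299]
side filed_tile_1 0.62 70 [ 0.5462 -0.3726  0.0691] [ 0.4991 -0.3876  0.0586] [ 0.5939 -0.3574  0.0768]
side filed_stone_1 0.79 285 [0.4246 0.3519 0.0544] [0.3841 0.3325 0.0345] [0.4693 0.3599 0.063 ]
side filed_stone_1 0.66 250 [0.4267 0.3015 0.0546] [0.3854 0.2819 0.0277] [0.4703 0.3088 0.0626]
side filed_stone_1 0.55 584 [0.6316 0.0638 0.0099] [ 0.5706 -0.0553 -0.005 ] [0.692  0.1101 0.0789]
```

Run:
```python
from h import *
q=[0,.7071068,.7071068,0]
print(get_state()["time"])
for i,p in enumerate([(.58,-.16,.33),(.53,.24,.33)]):
    ctrl.movep(p,q); ctrl.pause(.3); grab("wrist",f"w{i}")
    for t in ("tile","stone","tile_rack","stone_rack","rest"):
        for m in models.masks_of("wrist",t)[:2]:
            if m["p"]>.4: np.save(f"m_{i}_{t}_{int(100*m['p'])}.npy",m["mask"]); print(i,t,m["p"],m["point"])
print(get_state()["time"])
# ortho map 2mm: image rows = -x, cols = -y ; from the two views
H=np.full((300,500),-1.);C=np.zeros((300,500,3),np.uint8)
for i in(0,1):
    z=np.load(f"w{i}.npz");W=z["W"].reshape(-1,3);im=z["im"].reshape(-1,3)
    ok=np.isfinite(W[:,0])&(W[:,2]<.12);W=W[ok];im=im[ok]
    for k in np.argsort(W[:,2]):
        r=int((.85-W[k,0])/.0018);c=int((.5-W[k,1])/.002)
        r=int((.85-W[k,0])/.002)
        if 0<=r<300 and 0<=c<500: C[r,c]=im[k];H[r,c]=W[k,2]
Hc=cv2.applyColorMap(np.uint8(np.clip(H*255/.1,0,255)),cv2.COLORMAP_JET)
cv2.imwrite("pics/ortho.png",np.vstack([C[:270],Hc[:270]]))
```

```text
2.1
0 stone 0.66 [256.2, 130.9]
0 stone 0.44 [365.6, 74.6]
0 tile_rack 0.74 [352.3, 208.3]
0 rest 0.95 [289.9, 28.1]
1 tile 0.71 [308.5, 142.7]
1 stone_rack 0.84 [202.1, 73.5]
1 rest 0.79 [312.6, 258.1]
5.5833
```

View pics/ortho.png

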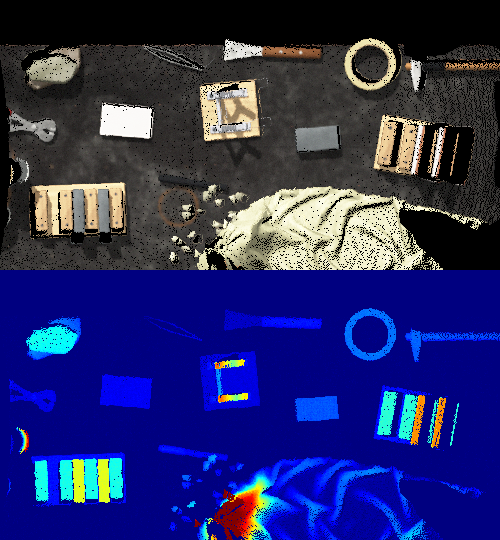

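The ortho view (2 mm/px) shows the tile at (127,121), stone at (318,139), and rest at (231,110) with its brackets running along world y. The empty stone bay is at col ≈54 and the empty tile bay at col ≈397, each the rack's outer +y bay. Next I'll fit poses.

Run:
```python
from h import *
V=[np.load(f"w{i}.npz")["W"].reshape(-1,3) for i in(0,1)]
V=[v[np.isfinite(v[:,0])] for v in V]
def box(v,c,r): return v[(abs(v[:,0]-c[0])<r[0])&(abs(v[:,1]-c[1])<r[1])]
def rect(P): 
    (c,s,a)=cv2.minAreaRect((P[:,:2]*1000).astype(np.float32)); return np.round([*c,*s,a],2)
for i,v in enumerate(V):
    print("view",i,"table",[np.median(box(v,c,(.01,.01))[:,2]).round(4) for c in((.66,.2),(.65,-.06),(.5,-.05))])
    for n,c,r,zl,zh in (("tile",(.607,.247),(.06,.075),.007,.03),("stone",(.572,-.136),(.05,.065),.013,.04),
        ("trackbase",(.54,-.335),(.11,.14),.008,.018),("trackribs",(.54,-.335),(.1,.12),.036,.047),("ttops",(.54,-.335),(.1,.12),.066,.09),
        ("srackbase",(.43,.345),(.1,.14),.008,.018),("srackribs",(.43,.345),(.09,.12),.034,.046),("stops",(.43,.345),(.09,.12),.057,.08),
        ("restfoot",(.632,.04),(.085,.085),.006,.014),("brk",(.632,.04),(.07,.07),.02,.1)):
        P=box(v,c,r);P=P[(P[:,2]>zl)&(P[:,2]<zh)]
        if len(P)<40: continue
        print(i,n,len(P),"rect",rect(P),"z",np.percentile(P[:,2],[5,50,95]).round(4),"ext",P[:,:2].min(0),P[:,:2].max(0))
        if n in("brk",):
            for s in (-1,1):
                for y0 in np.arange(-.0,.09,.006):
                    Q=P[(abs(P[:,1]-y0)<.003)&((P[:,0]-.632)*s>0)]
                    if len(Q): print("  ",s,round(y0,3),len(Q),"zmax",np.percentile(Q[:,2],90).round(4),"x",np.percentile(Q[:,0],[5,95]).round(4))
        if n in("trackribs","srackribs","ttops","stops"):
            h,e=np.histogram(P[:,1],bins=np.arange(P[:,1].min(),P[:,1].max()+.004,.004)); print("  ",e[0],h)
```

```text
view 0 table [np.float64(nan), np.float64(-0.0005), np.float64(-0.0003)]
0 stone 1670 rect [ 572.21 -133.28   46.54   85.29    4.58] z [0.019  0.0205 0.0219] ext [ 0.5468 -0.1771] [ 0.5972 -0.0907]
0 trackbase 1323 rect [ 515.48 -297.64  185.17  194.65   81.06] z [0.0089 0.0133 0.0169] ext [ 0.43   -0.3952] [ 0.6186 -0.1952]
0 trackribs 2220 rect [ 550.38 -336.65  151.95  100.7    81.2 ] z [0.0377 0.0413 0.0443] ext [ 0.4962 -0.4179] [ 0.6072 -0.2558]
   -0.41791505131917805 [ 13  20  21  21   4   0   0   0   2  42  53  72  85  61  28   6   0   0
   0  22  46  71 119 122 104 119 125 112  65  41   1  20  53  81 116 139
 126 136  96  62  16]
0 ttops 1041 rect [ 547.33 -356.96   55.7   101.13   80.01] z [0.0671 0.0728 0.0744] ext [ 0.4958 -0.392 ] [ 0.5995 -0.3224]
   -0.3919673199878795 [ 19  42  79 111  98  90  42   0   0   0   9  45  76 119 129  96  74  12]
0 restfoot 2978 rect [629.07  34.5  110.89 100.17   4.78] z [0.0078 0.0095 0.0129] ext [ 0.5705 -0.0199] [0.6873 0.082 ]
0 brk 939 rect [628.73  36.11  81.1   57.67   5.21] z [0.0252 0.056  0.0723] ext [0.5867 0.0044] [0.6709 0.06
[... 2467 characters left out ...]
  -1 0.048 7 zmax 0.0687 x [0.5884 0.5974]
   -1 0.054 18 zmax 0.0762 x [0.5863 0.6024]
   -1 0.06 204 zmax 0.0754 x [0.5864 0.6241]
   -1 0.066 28 zmax 0.0706 x [0.5887 0.631 ]
   1 0.012 6 zmax 0.0654 x [0.6584 0.6652]
   1 0.018 34 zmax 0.0652 x [0.6585 0.6693]
   1 0.024 34 zmax 0.06 x [0.658  0.6692]
   1 0.03 43 zmax 0.054 x [0.6571 0.6687]
   1 0.036 35 zmax 0.0498 x [0.6563 0.666 ]
   1 0.042 23 zmax 0.0583 x [0.6557 0.6666]
   1 0.048 12 zmax 0.0645 x [0.6553 0.6661]
   1 0.054 12 zmax 0.0695 x [0.6543 0.6658]
   1 0.06 34 zmax 0.0731 x [0.6363 0.6621]
   1 0.066 184 zmax 0.0756 x [0.6364 0.6635]
   1 0.072 10 zmax 0.0534 x [0.6583 0.6652]
  return _methods._mean(a, axis=axis, dtype=dtype,
  ret = ret.dtype.type(ret / rcount)
```

Run:
```python
from h import *
from scipy.optimize import minimize
V=[np.load(f"w{i}.npz")["W"].reshape(-1,3) for i in(0,1)]
V=[v[np.isfinite(v[:,0])] for v in V]
S=[np.load(f"{n}0.npz") for n in("scene","side")]
sc=[]
for n,s in zip(("scene","side"),S):
    W=toworld(n,cloud(n,s["d"])); sc.append(W[s["d"]>0])
def fit(v,c,yaw0,pitch,ribw,ribl,half,ztop,tag):
    "rack pose: rib-top points must lie in rib rectangles and rib rectangles hold no lower points"
    P=v[(abs(v[:,0]-c[0])<.075)&(abs(v[:,1]-c[1])<half+.02)]
    top=abs(P[:,2]-ztop)<.003; low=P[:,2]<ztop-.006
    def loc(p,Q):
        cs,sn=np.cos(p[2]),np.sin(p[2]); d=Q[:,:2]-p[:2]; return d@np.array([cs,sn]),d@np.array([-sn,cs])
    def cost(p):
        x,y=loc(p,P); k=np.arange(4)-1.5
        dy=np.min(abs(y[:,None]-k*pitch),1)-ribw/2; dx=abs(x)-ribl/2; out=np.maximum(dx,dy)
        return np.minimum(np.maximum(out[top],0),.004).sum()+np.minimum(np.maximum(-out[low],0),.004).sum()
    best=min((minimize(cost,[c[0]+a,c[1]+b,yaw0+w],method="Nelder-Mead",options=dict(xatol=1e-5,fatol=1e-7,initial_simplex=np.array([c[0]+a,c[1]+b,yaw0+w])+np.array([[0,0,0],[.005,0,0],[0,.005,0],[0,0,.04]]))) for a in(-.006,0,.006) for b in(-.006,0,.006) for w in(-.05,0,.05)),key=lambda r:r.fun)
    p=best.x;R=np.array([-np.sin(p[2]),np.cos(p[2])])
    print(tag,p,"yawdeg",np.degrees(p[2]),"cost/pt",best.fun/top.sum(),top.sum(),"bay3",p[:2]+pitch*R)
    x,y=loc(p,P)
    for k in(-1,0):
        m=(abs(y-k*pitch)<.018)&(P[:,2]>ztop+.012)&(abs(x)<.06)
        if m.sum(): print("   filed bay",k+2,np.percentile(y[m]-k*pitch,[3,97]),"x",np.percentile(x[m],[2,98]),"z",np.percentile(P[m,2],[50,95]))
    return p
for v,t in((V[0],"w0"),(sc[0],"scene"),(sc[1],"side")): fit(v,(.545,-.33),-.154,.042,.025,.088,.0815,.042,"tile "+t)
for v,t in((V[1],"w1"),(sc[0],"scene"),(sc[1],"side")): fit(v,(.427,.343),-.03,.050,.024,.080,.093,.040,"stone "+t)
# IK of key poses
y=np.radians(5);R=np.array([[np.cos(y),-np.sin(y),0],[np.sin(y),np.cos(y),0],[0,0,1]])
C=np.array([.6285,.0305,.048]);u=R@[0,1,1]/np.sqrt(2);n=R@[0,-1,1]/np.sqrt(2)
from station import ctrl
for s in(1,-1):
    a=np.radians(-4.86);b=np.radians(4.6)
    for nm,p,q in(("pick t",[.6067,.2479,-.003],quat([0,0,-1],[s*np.cos(a),s*np.sin(a),0])),("pick s",[.5722,-.1333,0],quat([0,0,-1],[s*np.cos(b),s*np.sin(b),0])),
      ("lay",C+.03*u-.003*n,quat(-n,s*u)),("layup",C+.03*u+.09*n,quat(-n,s*u)),("re",C+.045*u+.006*n,quat(-u,s*n)),("reup",C+.125*u+.006*n,quat(-u,s*n)),
      ("put t",[.553,-.287,.08],quat([0,0,-1],[s*.154,s,0])),("put s",[.43,.392,.07],quat([0,0,-1],[s*.03,s,0]))):
        j=ctrl.ik(p,q); print(s,nm,j)
print(get_state()["time"])
```

```text
tile w0 [ 0.5517 -0.3395 -0.1749] yawdeg -10.022820509082035 cost/pt 0.00017346004454964282 1909 bay3 [ 0.559  -0.2982]
   filed bay 1 [-0.0022  0.0092] x [-0.0476  0.0472] z [0.0716 0.0742]
   filed bay 2 [-0.0031  0.0093] x [-0.0494  0.0457] z [0.0722 0.0743]
tile scene [ 0.5515 -0.3416 -0.1656] yawdeg -9.487989408909861 cost/pt 0.0006968601311493387 256 bay3 [ 0.5584 -0.3002]
   filed bay 1 [-0.0021  0.0126] x [-0.0516  0.0452] z [0.069  0.0769]
   filed bay 2 [-0.0014  0.0126] x [-0.0539  0.0418] z [0.0702 0.0779]
tile side [ 0.5519 -0.3413 -0.1792] yawdeg -10.268639948411973 cost/pt 0.001434898013908986 115 bay3 [ 0.5594 -0.3   ]
   filed bay 1 [0.0016 0.0158] x [-0.0487  0.0472] z [0.0682 0.0749]
   filed bay 2 [-0.0006  0.0169] x [-0.0519  0.042 ] z [0.0658 0.075 ]
stone w1 [0.43   0.3428 0.0378] yawdeg 2.1641892648478662 cost/pt 5.193876597056615e-05 3202 bay3 [0.4281 0.3928]
   filed bay 1 [-0.01    0.0097] x [-0.0444  0.0376] z [0.0593 0.0608]
   filed bay 2 [-0.0105  0.0094] x [-0.043   0.0394] z [0.0594 0.0608]
stone scene [0.4295 0.3402 0.0317] yawdeg 1.818947818917244 c
[... 816 characters left out ...]
4913  0.5771  1.2828 -2.3034]
1 put t [ 0.7313  0.6846 -0.4881  1.6896  0.3992  0.8679  1.4929]
1 put s [-0.4008  0.6727 -0.615   1.8118  0.5131  0.8218  0.2689]
-1 pick t [ 0.0608  0.9582 -0.9127  1.6506  0.8817  0.9948  1.8939]
-1 pick s [-0.0043  0.7422  0.311   1.8532 -0.373   0.6035 -2.5213]
-1 lay [ 0.3899  0.8711 -0.2271  1.5998 -0.6615  1.0645 -0.8223]
-1 layup [ 0.4358  0.8166 -0.1589  1.4818 -0.6293  1.2665 -0.8523]
-1 re [-0.2557  0.8798 -0.4629  1.5899  0.996   1.4515  0.4962]
-1 reup [-0.3122  0.8455 -0.5154  1.4849  0.9427  1.5917  0.5396]
-1 put t [ 0.3544  0.6525  0.1402  1.695  -0.1183  0.8023 -1.1751]
-1 put s [-0.7744  0.6097 -0.0107  1.8168  0.0093  0.7151 -2.391 ]
5.5833
```

```bash
cat >> h.py <<'E'
def Rz(a): return Rot.from_euler("z",a,degrees=True).as_matrix()
RR=Rz(5.0); C=np.array([.6285,.0305,.048]); U=RR@[0,1,1]/np.sqrt(2); N=RR@[0,-1,1]/np.sqrt(2)
D=[0,0,-1]
def best(p,z,y):
    "pick the half turn with the smaller joint travel"
    q0=get_state()["qpos"]; o=[]
    for s in(1,-1):
        q=quat(z,s*np.array(y)); j=ctrl.ik(p,q)
        if j is not None: o.append((np.abs(np.array(j)-q0).max(),q))
    return min(o,key=lambda t:t[0])[1]
def go(p,z,y): 
    q=best(p,z,y); ctrl.movep(p,q); return q
def rep(t=""):
    s=get_state(); print(t,"t",round(s["time"],2),"tcp",s["tcp_pos"],"F",s["contact_force"],"w",round(s["width"],4),"gf",round(s["gripper_force"],1))
def pick_and_lay_approach(c,yaw,w,t,ztcp):
    y=Rz(yaw)@[1,0,0]
    go(np.r_[c,.10],D,y); ctrl.movel(np.r_[c,ztcp],max_speed=.2); rep("down")
    ctrl.close_gripper(50); rep("closed")
    ctrl.movel(np.r_[c,.13],max_speed=.25); rep("up")
    off=t/2-ztcp   # piece centre behind TCP
    L=C+(w/2+.0015)*U+(t/2+.0015)*N-off*N
    go(L+.10*N,-N,U); rep("layup"); return L
E
python3 - <<'E'
from h import *
L=pick_and_lay_approach([.6067,.2479],-4.86,.06,.012,-.003); print(L)
grab("scene","s1"); grab("wrist","w2")
a=cv2.imread("pics/s1.png")[90:260,130:350]; b=cv2.imread("pics/w2.png")
cv2.imwrite("pics/c1.png",np.hstack([cv2.resize(a,(440,340)),cv2.resize(b,(453,340))[:, :350]]))
E
```

```text
down t 7.21 tcp [ 0.6077  0.2485 -0.0013] F [-0.2564  0.1375  0.8567] w 0.0853 gf 0.0
closed t 7.58 tcp [ 0.6077  0.2484 -0.0008] F [-2.1994 -0.9068  6.9643] w 0.0584 gf 53.1
up t 8.26 tcp [0.606  0.2474 0.1291] F [ 0.1185 -0.7292 -2.5501] w 0.0582 gf 53.9
layup t 9.34 tcp [ 0.6321 -0.0149  0.1392] F [ 0.0544  0.6506 -0.7491] w 0.0583 gf 54.0
[0.6265 0.0537 0.0692]
```

View pics/c1.png

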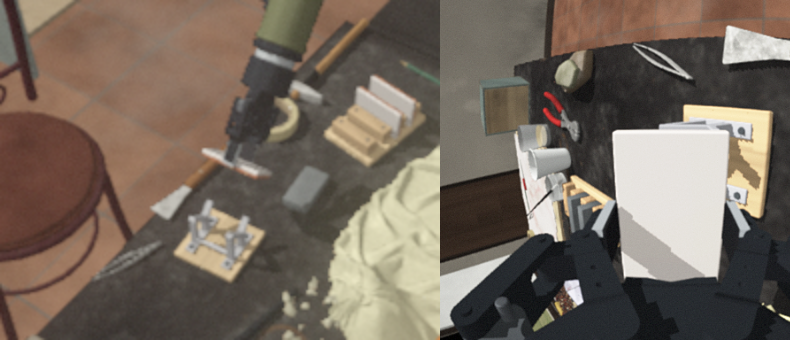

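The tile is firmly held: it shows square between the fingers in the wrist view, about (670,205) in the crop. I'll measure its offset in the hand, then lay it.

```bash
cat >> h.py <<'E'
def fine(p,tol=.0006,k=3,speed=.1):
    "straight to p, then trim the residual reported by the arm"
    p=np.array(p,float); cmd=p.copy(); ctrl.movel(cmd,max_speed=speed)
    for _ in range(k):
        ctrl.pause(.15); e=p-get_state()["tcp_pos"]
        if np.abs(e).max()<tol: break
        cmd=cmd+e; ctrl.movel(cmd,max_speed=.05)
    return p-get_state()["tcp_pos"]
def intool(W):
    st=get_state(); q=st["eef_rot"]; R=Rot.from_quat(np.r_[q[1:],q[0]]).as_matrix(); return (W-st["tcp_pos"])@R
E
python3 - <<'E'
from h import *
rep("settled")
W=np.load("w2.npz")["W"]; im=np.load("w2.npz")["im"]
T=intool(W); m=(abs(T[...,0])<.07)&(abs(T[...,1])<.04)&(T[...,2]>-.03)&(T[...,2]<.006)&(im.min(-1)>120)
P=T[m]; (c,s,a)=cv2.minAreaRect((P[:,:2]*1000).astype(np.float32)); print("tile in tool",c,s,a,"z",np.median(P[:,2]),len(P))
E
```

```text
settled t 9.44 tcp [ 0.6324 -0.0133  0.1402] F [ 0.8524  0.4576 -1.0922] w 0.0583 gf 54.0
tile in tool (4.211444854736328, 1.4363594055175781) (94.54547882080078, 76.65243530273438) 0.031344592571258545 z -0.01321660887388865 20591
```

Run:
```python
from h import *
L=C+.0315*U+.0075*N-.0072*N
print(fine(L+.03*N,k=1,speed=.2)); print(fine(L)); rep("at rest")
ctrl.ungrasp(); rep("open")
ctrl.movel(L+.11*N,max_speed=.25)
ctrl.movel(L+.11*N+[0,-.03,.10],max_speed=.25); rep()
grab("wrist","w3"); grab("scene","s2")
a=cv2.imread("pics/s2.png")[170:260,180:300]; b=cv2.imread("pics/w3.png")
cv2.imwrite("pics/c2.png",np.hstack([cv2.resize(a,(453,340)),cv2.resize(b,(453,340))[:,100:]]))
```

```text
[ 0.0009 -0.0009  0.0006]
[-0.      0.0001  0.    ]
at rest t 10.92 tcp [0.6266 0.0523 0.0705] F [-0.1026 -0.3539 -1.8284] w 0.0583 gf 54.0
open t 11.31 tcp [0.6267 0.0525 0.0707] F [-0.0564  0.2962  0.3023] w 0.0854 gf 0.0
 t 12.47 tcp [ 0.6329 -0.0535  0.2476] F [ 0.0799 -0.1082 -0.283 ] w 0.0851 gf 0.0
```

View pics/c2.png

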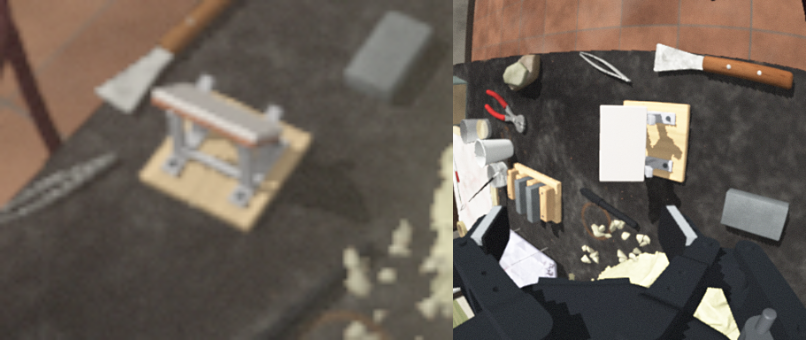

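The tile lies in the rest (scene crop (215,118), wrist crop (622,143)). Now I'll measure its pose there.

```bash
cat >> h.py <<'E'
def restframe(W): return (W-C)@np.c_[RR@[1,0,0],U,N]
def piece_in_rest(f,t,w):
    W=np.load(f+".npz")["W"].reshape(-1,3); Q=restframe(W[np.isfinite(W[:,0])])
    m=(abs(Q[:,0])<.07)&(Q[:,1]>.003)&(Q[:,1]<w+.02)&(abs(Q[:,2]-t)<.006); P=Q[m]
    A=np.c_[P[:,:2],np.ones(len(P))]; k=np.linalg.lstsq(A,P[:,2],rcond=None)[0]
    print("piece in rest: plane",k,"rect",cv2.minAreaRect((P[:,:2]*1000).astype(np.float32)),"p1/99",np.percentile(P,[1,99],axis=0),len(P))
E
python3 - <<'E'
from h import *
piece_in_rest("w3",.012,.06)
q=best(C+.10*U+.006*N,-U,N)
for p in(C+.13*U,C+.045*U+.006*N): print(ctrl.ik(p,q))
E
```

```text
piece in rest: plane [-0.0025 -0.0519  0.0138] rect ((1.277984619140625, 31.53171157836914), (57.04036331176758, 99.73834228515625), 89.99402618408203) p1/99 [[-0.0467  0.0036  0.0096]
 [ 0.0502  0.0594  0.0145]] 4152
[-0.7211  0.8211  0.2371  1.4808  0.5483  1.2795 -2.2862]
[-0.7165  0.8784  0.3723  1.5974  0.5166  1.0612 -2.2522]
```

```bash
cat >> h.py <<'E'
def regrasp(w,t,dep,xo,force):
    G=C+(w-dep)*U+(t/2)*N+RR@[xo,0,0]
    A=G+.09*U
    q=best(A,-U,N); 
    z=-U+np.array([0,0,-1.]); R=Rot.from_quat(np.r_[q[1:],q[0]]).as_matrix()
    # half-way orientation, high above the rest
    ctrl.movep([.63,.10,.30],quat(D,R[:,1]-np.array([0,0,R[2,1]])))
    ctrl.movep(A,q); print(fine(A,k=1)); print(fine(G)); rep("re")
    ctrl.close_gripper(force); rep("closed"); return G,q
E
python3 - <<'E'
from h import *
G,q=regrasp(.06,.012,.015,.0015,50)
ctrl.movel(G+.10*U+[0,0,.03],max_speed=.25); rep("up")
B=np.array([.559,-.2985]); y=Rz(-10)@[0,1,0]
go(np.r_[B,.145],D,y); ctrl.pause(.2); rep("over bay")
grab("wrist","w4"); grab("scene","s3"); grab("side","d3")
a=cv2.imread("pics/s3.png")[90:210,240:400]; b=cv2.imread("pics/w4.png"); d=cv2.imread("pics/d3.png")[90:210,190:350]
cv2.imwrite("pics/c3.png",np.hstack([np.vstack([cv2.resize(a,(320,240)),cv2.resize(d,(320,240))]),cv2.resize(b,(480,480))]))
E
```

```text
[ 0.0005 -0.0013  0.0009]
[-0.      0.0001  0.    ]
re t 16.8 tcp [0.6276 0.058  0.084 ] F [-0.2145  0.9609  0.2876] w 0.0853 gf 0.0
closed t 17.47 tcp [0.6276 0.0582 0.084 ] F [-0.8627  0.6706  0.3844] w 0.0106 gf 51.5
up t 18.11 tcp [0.621  0.1276 0.1838] F [-0.5795 -1.1762 -1.784 ] w 0.0107 gf 51.3
over bay t 19.94 tcp [ 0.5598 -0.2969  0.1448] F [ 0.6212 -0.1547 -1.5808] w 0.0109 gf 51.2
```

View pics/c3.png

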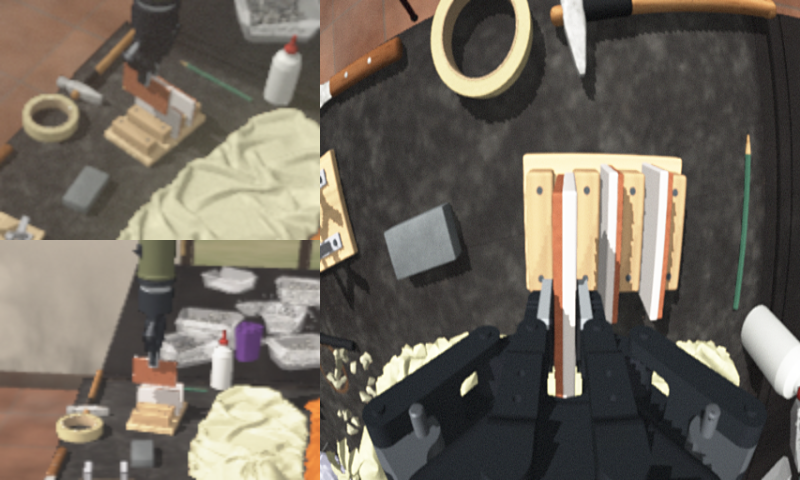

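The wrist view shows the tile upright between the fingers, over the left (empty) groove and parallel to the ribs. I'll check the lateral fit numerically in the cameras.

Run:
```python
from h import *
st=get_state(); tcp=st["tcp_pos"]; ex=Rz(-10)@[1,0,0]; ey=Rz(-10)@[0,1,0]; 
for n in("w4","s3","d3"):
    W=np.load(n+".npz")["W"].reshape(-1,3); W=W[np.isfinite(W[:,0])]
    d=W-tcp; X=d@ex; Y=d@ey; Z=W[:,2]
    m=(abs(X)<.056)&(abs(X)>.018)&(abs(Y)<.016)&(Z>.097)&(Z<.165)
    if m.sum()<20: print(n,"few",m.sum()); continue
    print(n,m.sum(),"tile X",np.percentile(X[m],[1,99]),"Y",np.percentile(Y[m],[2,25,50,75,98]),"Z",np.percentile(Z[m],[1,50,99]))
    a=np.polyfit(X[m],Y[m],1); b=np.polyfit(Z[m],Y[m],1); print("  yaw slope",a,"tilt",b)
    for lo,hi in((.036,.046),):
        for k in(-.021,.021):
            m=(abs(X)<.042)&(abs(Y-k)<.0205)&(Z>lo)&(Z<hi)
            if m.sum()>20: print("   rib",k,m.sum(),np.percentile(Y[m],[2,98]),"slope",np.polyfit(X[m],Y[m],1)[0])
```

```text
w4 2797 tile X [-0.0385  0.0503] Y [-0.0054 -0.0027  0.0001  0.0032  0.0059] Z [0.1089 0.1594 0.161 ]
  yaw slope [0.0022 0.0001] tilt [-0.0031  0.0007]
   rib -0.021 2251 [-0.0346 -0.0112] slope 0.03511454146683151
   rib 0.021 2388 [0.0119 0.0346] slope -0.03162713430613588
s3 223 tile X [-0.0526  0.0468] Y [-0.0057  0.001   0.0031  0.0045  0.0074] Z [0.1019 0.135  0.1631]
  yaw slope [0.0319 0.0028] tilt [-0.0184  0.0049]
   rib -0.021 148 [-0.0387 -0.007 ] slope 0.019881205522192098
   rib 0.021 118 [0.0099 0.0375] slope -0.006413406967126798
d3 190 tile X [-0.0496  0.0482] Y [-0.0046  0.0024  0.0055  0.0077  0.0128] Z [0.1023 0.1336 0.1609]
  yaw slope [0.0199 0.005 ] tilt [-0.0217  0.0078]
   rib -0.021 79 [-0.0388 -0.0031] slope -0.006985045236618338
   rib 0.021 56 [0.0099 0.0398] slope 0.0359777446872828
```

Run:
```python
from h import *
ey=Rz(-10)@[0,1,0]; ex=Rz(-10)@[1,0,0]
p=np.array([.5598,-.2969,.1448])-.0006*ey-.0007*ex
print(fine(np.r_[p[:2],.095],k=2)); rep("above")
ctrl.movel(np.r_[p[:2],.083],max_speed=.05); rep("in 3mm")
ctrl.movel(np.r_[p[:2],.0745],max_speed=.05); ctrl.pause(.2); rep("in 12mm")
```

```text
[-0.0001  0.      0.    ]
above t 21.54 tcp [ 0.5591 -0.2974  0.095 ] F [-0.6236 -0.9809 -2.1181] w 0.0109 gf 51.2
in 3mm t 21.93 tcp [ 0.5602 -0.2979  0.0856] F [-4.129   2.691  21.1054] w 0.0106 gf 54.8
in 12mm t 22.45 tcp [ 0.5587 -0.2973  0.0738] F [ 0.0261  0.3028 -1.5572] w 0.0107 gf 53.9
```

Run:
```python
from h import *
st=get_state(); tcp=st["tcp_pos"]; ex=Rz(-10)@[1,0,0]; ey=Rz(-10)@[0,1,0]
for n,f in(("wrist","w5"),("side","d5"),("scene","s5")):
    im,W=grab(n,f); W=W.reshape(-1,3); W=W[np.isfinite(W[:,0])]
    d=W-tcp; X=d@ex; Y=d@ey; Z=W[:,2]
    m=(abs(X)<.056)&(abs(X)>.018)&(abs(Y)<.016)&(Z>.05)&(Z<.11)
    print(n,m.sum(),"X",np.percentile(X[m],[1,99]),"Y",np.percentile(Y[m],[2,50,98]),"Z",np.percentile(Z[m],[1,50,99]),np.polyfit(X[m],Z[m],1))
b=cv2.imread("pics/w5.png"); d=cv2.imread("pics/d5.png")[130:210,220:320]; s=cv2.imread("pics/s5.png")[110:190,275:375]
cv2.imwrite("pics/c5.png",np.hstack([np.vstack([cv2.resize(s,(300,240)),cv2.resize(d,(300,240))]),cv2.resize(b[40:340,80:460],(500,480))]))
```

```text
wrist 2649 X [-0.0366  0.0491] Y [-0.0063 -0.0009  0.0049] Z [0.0559 0.0896 0.0917] [-0.0721  0.0896]
side 128 X [-0.0513  0.0482] Y [-0.003   0.0056  0.013 ] Z [0.0517 0.0733 0.0922] [-0.0082  0.0733]
scene 153 X [-0.0542  0.0443] Y [-0.0067  0.0037  0.0078] Z [0.0516 0.0744 0.096 ] [-0.0887  0.0729]
```

View pics/c5.png

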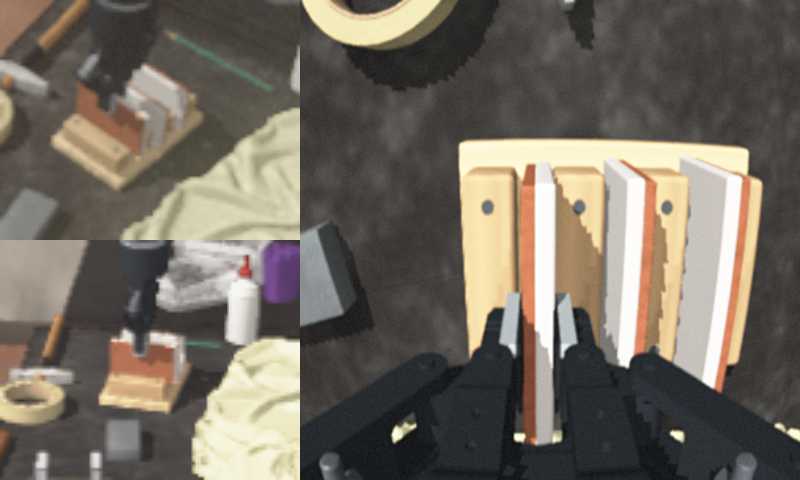

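The tile's lower edge is in the groove (bottom ≈30 mm, below the 42 mm rib tops, with no contact force). The fingertips are level with the neighbour's top, so I'll release here.

Run:
```python
from h import *
p=get_state()["tcp_pos"]
ctrl.ungrasp(); rep("open")
ctrl.movel(p+[0,0,.08],max_speed=.25); ctrl.pause(.1)
st=get_state(); tcp=st["tcp_pos"]; ex=Rz(-10)@[1,0,0]; ey=Rz(-10)@[0,1,0]
im,W=grab("wrist","w6"); W=W.reshape(-1,3); W=W[np.isfinite(W[:,0])]
d=W-tcp; X=d@ex; Y=d@ey; Z=W[:,2]
for k in(0,-.042,-.084):
    m=(abs(X)<.06)&(abs(Y-k)<.019)&(Z>.066)&(Z<.11)
    print(k,m.sum(),"X",np.percentile(X[m],[1,99]),"Y",np.percentile(Y[m],[2,50,98]),"Z",np.percentile(Z[m],[1,50,99]),np.polyfit(X[m],Y[m],1)[0])
```

```text
open t 23.31 tcp [ 0.559  -0.2974  0.0745] F [ 0.2972 -1.4043 -0.142 ] w 0.0853 gf 0.0
0 1773 X [-0.0476  0.0488] Y [-0.0066 -0.001   0.0047] Z [0.071  0.073  0.0748] -0.001601690077834886
-0.042 1809 X [-0.049   0.0482] Y [-0.0462 -0.04   -0.0348] Z [0.0668 0.073  0.0747] 0.003754844846445876
-0.084 1550 X [-0.0318  0.0504] Y [-0.0881 -0.0811 -0.0765] Z [0.0663 0.0729 0.0748] 0.0008306195344702921
```

The tile is fully down (top at 73 mm, same as its neighbours), centred, and the neighbours haven't moved. Next is the stone.

Run:
```python
from h import *
W=np.load("w4.npz")["W"].reshape(-1,3); W=W[np.isfinite(W[:,0])]
m=(abs(W[:,0]-.572)<.045)&(abs(W[:,1]+.133)<.06)&(W[:,2]>.017)&(W[:,2]<.03)
print(cv2.minAreaRect((W[m][:,:2]*1000).astype(np.float32)))
L=pick_and_lay_approach([.5722,-.1333],4.6,.05,.021,.0)
ctrl.pause(.15); st=get_state(); rep()
im,W=grab("wrist","w7"); T=intool(W); 
m=(abs(T[...,0])<.07)&(abs(T[...,1])<.02)&(T[...,2]>-.04)&(T[...,2]<.006); P=T[m]
print("in tool x",np.percentile(P[:,0],[1,99]),"z",np.percentile(P[:,2],[10,50,90]),len(P))
```

```text
((572.8527221679688, -134.05908203125), (46.67073440551758, 86.62525177001953), 5.023311138153076)
down t 25.69 tcp [ 0.5727 -0.1335  0.0006] F [0.4536 0.5718 0.9678] w 0.0857 gf 0.0
closed t 26.15 tcp [ 0.5727 -0.1336  0.0013] F [-2.1035  0.4049  6.3141] w 0.0449 gf 52.3
up t 26.82 tcp [ 0.5713 -0.1336  0.1291] F [-0.322   0.3015 -2.986 ] w 0.0448 gf 51.5
layup t 27.67 tcp [ 0.6319 -0.0222  0.1367] F [ 0.1993 -0.0769 -2.431 ] w 0.0447 gf 51.5
 t 27.82 tcp [ 0.6325 -0.0217  0.1387] F [-1.2369 -0.3512 -2.0082] w 0.0448 gf 51.5
in tool x [-0.0335  0.0453] z [-0.0205 -0.0198 -0.0189] 13529
```

The gripper reading (44.8 mm) and the filed stones' tops (≈60 mm) show the stone is really about 46 mm wide, so I'll use that.

Run:
```python
from h import *
w,t=.046,.021
L=C+(w/2+.0015)*U+(t/2+.0015)*N-.0093*N
print(fine(L+.03*N,k=1,speed=.2)); print(fine(L)); rep("at rest")
ctrl.ungrasp(); rep("open")
ctrl.movel(L+.11*N,max_speed=.25)
ctrl.movel(L+.11*N+[0,-.03,.10],max_speed=.25); rep()
grab("wrist","w8"); piece_in_rest("w8",t,w)
grab("scene","s8"); piece_in_rest("s8",t,w)
```

```text
[ 0.0009 -0.0013  0.0006]
[-0.0001  0.0003 -0.0001]
at rest t 29.34 tcp [0.6273 0.0455 0.0673] F [ 0.5094  0.4135 -2.5869] w 0.0451 gf 51.6
open t 29.82 tcp [0.6272 0.0459 0.0674] F [ 0.4129 -0.9518 -0.2609] w 0.0856 gf 0.0
 t 30.98 tcp [ 0.6335 -0.0601  0.2443] F [-0.4146  0.2821  0.7145] w 0.0853 gf 0.0
piece in rest: plane [-0.0046 -0.0087  0.0208] rect ((2.626983642578125, 24.336681365966797), (85.99156188964844, 42.65613555908203), 0.008254379965364933) p1/99 [[-0.0387  0.0035  0.0162]
 [ 0.0449  0.0455  0.0224]] 2793
piece in rest: plane [ 0.0071 -0.0801  0.0231] rect ((-2.5496978759765625, 27.491228103637695), (83.4138412475586, 46.306434631347656), 1.1946526765823364) p1/99 [[-0.0431  0.0053  0.0151]
 [ 0.0381  0.0498  0.0234]] 136
```

Run:
```python
from h import *
for i in(1,):
    W=np.load("w1.npz")["W"].reshape(-1,3); W=W[np.isfinite(W[:,0])]
    m=(W[:,2]>.07)&(W[:,0]>.3)&(W[:,0]<.6)&(W[:,1]>.40)&(W[:,1]<.6)
    print("tall near",m.sum(), W[m].min(0) if m.any() else "",W[m].max(0) if m.any() else "")
G,q=regrasp(.046,.0207,.014,.0026,50)
ctrl.movel(G+.10*U+[0,0,.03],max_speed=.25); rep("up")
B=np.array([.4280,.3926]); ey=Rz(2.1)@[0,1,0]; ex=Rz(2.1)@[1,0,0]
go(np.r_[B,.18],D,ey); print(fine(np.r_[B,.105],k=2,speed=.2)); rep("over bay")
tcp=get_state()["tcp_pos"]
im,W=grab("wrist","w9"); W=W.reshape(-1,3); W=W[np.isfinite(W[:,0])]
d=W-tcp; X=d@ex; Y=d@ey; Z=W[:,2]
m=(abs(X)<.056)&(abs(X)>.018)&(abs(Y)<.016)&(Z>.075)&(Z<.13)
print("stone X",np.percentile(X[m],[1,99]),"Y",np.percentile(Y[m],[2,50,98]),"Z",np.percentile(Z[m],[1,50,99]),"yaw",np.polyfit(X[m],Y[m],1)[0])
for k in(-.025,.025):
    m=(abs(X)<.036)&(abs(Y-k)<.020)&(abs(Z-.0395)<.003); print("rib",k,m.sum(),np.percentile(Y[m],[1,99]),np.polyfit(X[m],Y[m],1)[0])
```

```text
tall near 105 [0.4876 0.4426 0.0702] [0.5298 0.4548 0.0936]
[ 0.0005 -0.0013  0.001 ]
[0.     0.0001 0.0001]
re t 35.31 tcp [0.6297 0.0459 0.0779] F [-0.572  -0.3256 -0.1388] w 0.0855 gf 0.0
closed t 35.92 tcp [0.6298 0.0462 0.0779] F [0.7622 1.0952 1.1312] w 0.0191 gf 51.2
up t 36.56 tcp [0.6231 0.1155 0.1776] F [-0.8941 -1.3498 -2.4683] w 0.0197 gf 50.8
[-0.0001 -0.      0.0002]
over bay t 39.12 tcp [0.4281 0.3926 0.1048] F [-0.89    0.5229 -3.5057] w 0.02 gf 50.7
stone X [-0.0392  0.0431] Y [-0.011  -0.0012  0.0089] Z [0.0817 0.1187 0.1202] yaw 0.002509060145304294
rib -0.025 2065 [-0.04   -0.0156] 0.07061070334691341
rib 0.025 2070 [0.0149 0.0362] -0.05955491505119278
```

View pics/w9.png

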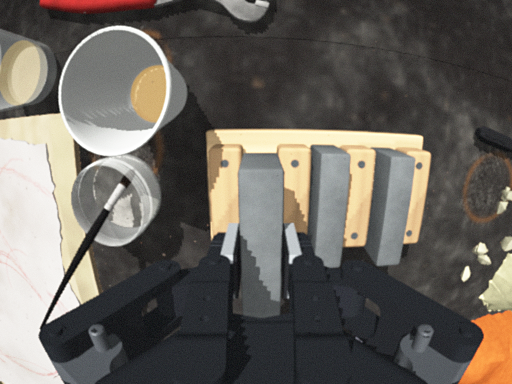

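The wrist view shows the stone at (262,235), upright over the left (empty) wide groove. A jar with a brush is at (115,200), so I'll check its clearance from the opening finger before going down.

Run:
```python
from h import *
ey=Rz(2.1)@[0,1,0]; ex=Rz(2.1)@[1,0,0]; tcp=get_state()["tcp_pos"]
z=np.load("w9.npz")["W"].reshape(-1,3); z=z[np.isfinite(z[:,0])]; d=z-tcp; X=d@ex; Y=d@ey
m=(abs(X)<.03)&(Y>.04)&(Y<.12)&(z[:,2]>.045)&(z[:,2]<.2)
for y0 in np.arange(.04,.12,.01):
    k=m&(abs(Y-y0-.005)<.005); print(round(y0,2),k.sum(),np.percentile(z[k,2],[50,99]) if k.sum() else "")
p=tcp[:2]+.0005*ey[:2]
print(fine(np.r_[p,.078],k=2)); rep("above")
ctrl.movel(np.r_[p,.066],max_speed=.03); rep("in 5")
ctrl.movel(np.r_[p,.0595],max_speed=.03); ctrl.pause(.2); rep("in 12")
tcp=get_state()["tcp_pos"]; im,W=grab("wrist","w10"); W=W.reshape(-1,3); W=W[np.isfinite(W[:,0])]
d=W-tcp; X=d@ex; Y=d@ey; Z=W[:,2]
m=(abs(X)<.056)&(abs(X)>.018)&(abs(Y)<.016)&(Z>.055)&(Z<.10)
print("stone X",np.percentile(X[m],[1,99]),"Y",np.percentile(Y[m],[2,50,98]),"Z",np.percentile(Z[m],[1,50,99]))
```

```text
0.04 4144 [0.1832 0.1993]
0.05 1543 [0.1938 0.1999]
0.06 130 [0.1965 0.1999]
0.07 0 
0.08 0 
0.09 0 
0.1 0 
0.11 0 
[0.0003 0.0003 0.0005]
above t 40.14 tcp [0.4277 0.3928 0.0775] F [ 0.5078 -0.15   -1.8943] w 0.0194 gf 50.7
in 5 t 40.67 tcp [0.4279 0.393  0.0657] F [-0.5268  0.7093 -2.4425] w 0.0197 gf 50.7
in 12 t 41.24 tcp [0.428  0.3932 0.0596] F [-0.6051  0.6937 -2.7291] w 0.0195 gf 50.7
stone X [-0.0393  0.043 ] Y [-0.011  -0.0012  0.009 ] Z [0.0579 0.0735 0.0751]
```

No contact going in, and the jar is below 45 mm. Releasing now.

Run:
```python
from h import *
ey=Rz(2.1)@[0,1,0]; ex=Rz(2.1)@[1,0,0]; p=get_state()["tcp_pos"]
ctrl.ungrasp(); rep("open")
ctrl.movel(p+[0,0,.10],max_speed=.25); ctrl.pause(.1)
tcp=get_state()["tcp_pos"]; im,W=grab("wrist","w11"); W=W.reshape(-1,3); W=W[np.isfinite(W[:,0])]
d=W-tcp; X=d@ex; Y=d@ey; Z=W[:,2]
for k in(0,-.05,-.10):
    m=(abs(X)<.06)&(abs(Y-k)<.02)&(Z>.052)&(Z<.1)
    print(k,m.sum(),"X",np.percentile(X[m],[1,99]),"Y",np.percentile(Y[m],[2,50,98]),"Z",np.percentile(Z[m],[1,50,99]),np.polyfit(X[m],Z[m],1)[0])
ctrl.movep([.55,0,.35],quat(D,[1,0,0])); rep()
grab("scene","s11"); grab("side","d11")
a=cv2.imread("pics/s11.png")[100:370,150:400]; b=cv2.imread("pics/w11.png")
cv2.imwrite("pics/c11.png",np.hstack([cv2.resize(a,(420,454)),cv2.resize(b[60:330,100:330],(380,454))]))
```

```text
open t 41.94 tcp [0.428  0.3931 0.0595] F [-0.6428  0.6752 -1.0152] w 0.0853 gf 0.0
0 2373 X [-0.0403  0.0431] Y [-0.0099  0.0002  0.01  ] Z [0.0569 0.0593 0.0609] -0.0032839761892966067
-0.05 2320 X [-0.0432  0.0404] Y [-0.0598 -0.0493 -0.0397] Z [0.0537 0.0594 0.061 ] -0.002186713502936208
-0.1 2110 X [-0.0431  0.0392] Y [-0.1093 -0.0982 -0.0891] Z [0.0525 0.0594 0.0609] -0.0029278263689274373
 t 44.56 tcp [0.5499 0.0007 0.3496] F [ 1.1897  0.8628 -0.6593] w 0.0855 gf 0.0
```

View pics/c11.png

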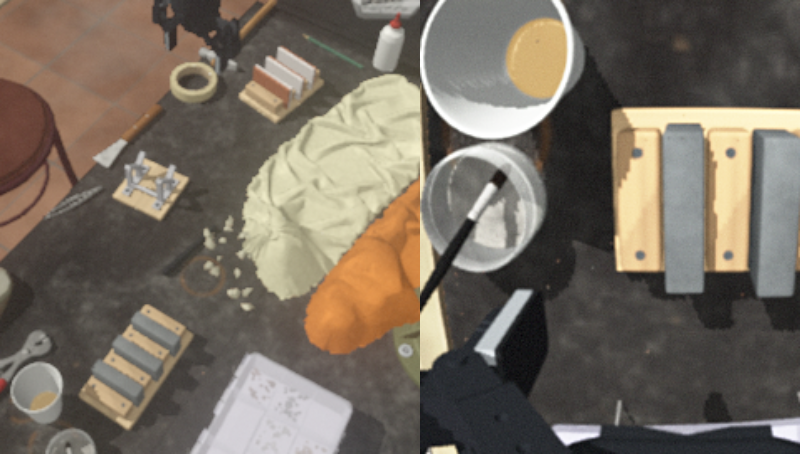

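The scene crop shows both racks full: three tiles at (280,82), three stones at (137,357). Everything else is in place.

```bash
python3 -c "
from station import ticket
print(ticket.close_job())"
```

```text
the job is handed in; nothing more can be done
None
```

I filed the tile and then the stone fully down and centred in the empty bays of their racks, let go of both, and handed the job in at about 45 s. The neighbouring pieces did not visibly move, but the tile's unglazed back faces the opposite way from the two already filed.

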